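Set the bench mirror and hold the board over it for a look at its underside

TASK

Set the round bench mirror for a look at the underside of a circuit board: turn it on its base until it faces squarely towards the front edge of the bench, where the robot stands, and lean it back to 45 degrees, halfway between upright and lying flat. Then take the board that stands on the aluminium block by the rails along its two long sides, lift it clear and finish while holding it, level and steady in the air, centred about 10 cm above the middle of the mirror and clear of the mirror. The transformer in the middle of the board is only set in place and not yet soldered, so keep the board level all the way and let the transformer stay where it sits; leave the other things on the bench where they are.

Things in the scene. Friction and masses are not known exactly. Their poses are not given: they have to be found in the camera images.
- mirror_swivel (a joint): swivel of the bench mirror's fork about the vertical axis through the middle of its round base, rad. 0: the mirror faces squarely to the front edge of the bench (world -x); positive turns it anticlockwise seen from above, so that it faces towards -x and -y. Stiff friction joint (about 0.06 N m), stays where it is left, range -1.4 to 1.4
- mirror_tilt (a joint): tilt of the mirror about the horizontal axis through its middle, rad. 0: upright; positive leans its top edge back, away from the side it faces; 0.785 is 45 degrees; range -0.3 to 1.35. Balanced, stiff friction joint (about 0.06 N m), stays where it is left
- mirror_mid (a point): middle of the round mirror, 115 mm above the bench, on both the swivel and the tilt axis. The mirror (sizes in mm) is a flat disc in a black frame, 136 in diameter and 12 thick, glass on its front; its x axis is normal to the glass and points out of the back. It hangs between the arms of a fork, 186 wide over the pivot knobs; the fork's cross bar lies 32 to 37 above the bench
- mirror_top (a point): middle of the top edge of the mirror's frame, 68 mm from the mirror's middle; 183 mm above the bench when the mirror is upright. The 12 mm thick edge can be pinched here from above, and the upper part can be pushed back or forward
- board: green circuit board to be lifted, 96 long (its x) and 50 wide (its y), standing on four brass spacers. Sizes in mm. Origin: centre of the plane of the spacers' feet, z up. Laminate 15 to 18 above the origin; aluminium rails along both long edges, 13 to 22 above it (outer faces at y = +-25: grip across them near x = 0, where it balances). Parts reach up to 34. Mass about 0.085 kg
- board_seat (a point): centre of the board's upper face, 18 above the board's origin, where the transformer sits
- transformer: small block-shaped transformer, 26 x 22 x 16 mm, standing loose on the middle of the board. Origin: centre of its underside. About 0.03 kg
- block: loose aluminium block 104 x 44 x 15 mm on which the board stands, lengthwise under it; origin at the centre of its underside on the bench. It is narrower than the board, so the fingers can pass down beside it
- mirror_base: round weighted base of the mirror, 120 mm in diameter, 17 mm high, fixed to the bench; it carries the fork and the mirror; origin at the centre of its underside, on the swivel axis
- weight_large: chromed cylinder weight with a knob, 48 dia x 72 tall (mm); origin at the centre of its underside; leave it where it is
- weight_small: chromed cylinder weight with a knob, 38 dia x 58 tall (mm); origin at the centre of its underside; leave it where it is
- solder_spool: white-flanged solder spool standing on its flange, 52 dia x 42 tall (mm); origin at the centre of its underside; leave it where it is
- tape_roll: roll of cream tape lying flat, 90 dia x 24 tall (mm); origin at the centre of its underside; leave it where it is
- tip_cleaner: black open cup, 64 dia x 36 tall (mm); origin at the centre of its underside; leave it where it is
- screwdriver: screwdriver lying on the bench at the right; origin at the centre of its underside; leave it where it is
- small_board: small green circuit board 60 x 40 (mm), lying flat on the bench at the left; not the one to lift; origin at the centre of its underside; leave it where it is
Mind the look-alikes: they are no part of the job. What is shaped like the board but orange is not meant.

How it is judged:
On the way, in this order (a step that is already met when the one before it is completed fails the run):
1. the mirror is set, facing the front edge and leaning back 45 degrees, the board still standing on its block (value of joint mirror_swivel between -0.14 and 0.14 rad and value of joint mirror_tilt between 0.645 and 0.925 rad and contact force between board and block above 0.2 N), for 0.3 s.
2. the board is lifted clear of the block, held level between the fingers (height (world z) of board above 0.06 m and angle between board's own z axis and vertical below 0.15 rad and contact force between board and the fingers above 1 N), for 0.3 s.
At the end, for the whole second after the job is handed in: Fingers hold the board level (0.1 rad), still, within 30 mm of the mirror's middle seen from above, its feet 185 to 255 mm over the bench, touching neither mirror nor block; transformer within 12 mm of its seat; mirror swivel 0 and tilt 0.785, each within 0.14 rad (value of joint mirror_swivel between -0.14 and 0.14 rad and value of joint mirror_tilt between 0.645 and 0.925 rad and distance between transformer and board_seat below 0.012 m and angle between the z axis of transformer and the z axis of board, either way round below 0.2 rad and horizontal distance between board and mirror_mid below 0.03 m and height (world z) of board between 0.185 and 0.255 m and angle between board's own z axis and vertical below 0.1 rad and linear speed of board below 0.02 m/s and angular speed of board below 0.15 rad/s and contact force between board and the fingers above 1 N and contact force between board and mirror_base below 0.1 N and contact force between board and block below 0.1 N); the arm keeps its last pose, push and grip.
It fails at once if the board is tipped more than 15 degrees (angle between board's own z axis and vertical above 0.26 rad).
It fails at once if the transformer slides or falls off its place on the board (distance between transformer and board_seat above 0.02 m).
It fails at once if one of the other things on the bench (block, weights, spool, tape, cup, screwdriver, small board) is pushed more than 30 mm from its place (distance of any of weight_large, weight_small, solder_spool, tape_roll, tip_cleaner, screwdriver, small_board, block from where it was at the start of the episode above 0.03 m).
It also fails if it takes over 72 s, if anything falls off the work surface, if the arm or the gripper's body presses on something with over 40 N, if the wrist force passes 120 N, or if a joint passes its speed limit or range.

ROBOT

A 6-joint arm with a two-finger parallel gripper is mounted at the origin on the work surface. World frame = base frame: x ahead of the robot, y to its left, z up, the work surface at z = 0. Lengths are in m, angles in rad, forces in N, time in s.
With the tool pointing down it reaches from about 0.25 to 0.725 m from the base axis. Payload 4 kg.
Tool frame: the origin (TCP) lies between the finger pads; the fingertips stand 11 mm ahead of it and the grasp point (between the pads) lies 8 mm behind it (tcp_to_tips is the z of the fingertips in the tool frame, in m); z points along the fingers, y is the direction in which the jaws open and shut (so a half turn about z gives the same grasp; the last joint's range is limited). The gripper opens to 85 mm and grips with 20 to 120 N. Pads are 22 mm wide; open, the fingers measure 114 mm over their backs; the gripper's body (76 mm by 85 mm) begins 54 mm behind the grasp point. The pads swing forward as they close: fully open they stand 13 mm farther back than shut.
Start: joints at [1.176, 0.241, 0.005, 1.335, 0, 1.571], TCP at [0.192, 0.462, 0.242] pointing down, gripper open.
Joint ranges: [-2.72, 2.72], [-1.05, 1.87], [-1.09, 1.28], [-1.99, 2.15], [-1.42, 1.44], [-3.14, 3.14]. Speed limits (rad/s): [2.79, 2.79, 3.14, 3.14, 3.14, 3.14].

INTERFACE

Orientations are given as a unit quaternion [x, y, z, w].
In Python, from workcell import * gives the robot as it stands.
- The arm moves only by the tool move_arm, never from a script. Its argument "moves" is a list that holds one entry, the list of rows, each a list of 7 numbers: the shift along the world's x, y, z in units of 500 mm (1.0 is 500 mm), then the turn, a rotation vector about the world's x, y, z in units of 30 degrees (1.0 is 30 degrees), then the closure, from -1 (fully open) to 1 (shut), so that 0 is half open. A call has 1 to 8 rows; each row shifts and turns the pose as measured when the row begins; what a row does not reach is not made up. A row lasts 1/12 s, in which the tool goes at most 41.7 mm and 7.16 degrees, less where a joint would pass 70% of its speed; a pose out of reach is approached as far as the arm can. A call with a number of a shift or a turn outside -1 to 1 is refused whole. A call with a gripper value outside its range is refused whole. The fingers move at their own pace and stop on an object; the grip force is fixed at half the most. Time passes only in rows, so rows that do not move let the fingers close. It gives the time, the measured TCP pose, the force and the opening at its end, in the units of the state.
- get_obs(): the state, without advancing time (a new reading comes with each control period).
- camera(name): name is "scene" or "top"; returns a dict with "pixels" (480x640x3 uint8, red, green, blue), "range_z" (480x640 float32, m along the optical axis (not along the pixel's ray), 0 where there is no reading), "fx", "fy", "cx", "cy" (pixels), "extrinsics" (4x4, takes a point from camera to world coordinates). Camera axes: x right, y down, z forward; pixel columns grow to the right and rows downward; lengths in m; the calibration is good to about 2 mm. A picture is of the moment at which its call begins.
- job_done(): hands the job in, once; it reports no verdict.
The state is a dict: "clock": time; "joint_pos": joint angles; "joint_vel": joint speeds; "tau": joint torques, N m; "eef_pos": TCP position; "tool_rot": TCP orientation; "ft_force": force on the tool from outside, world axes, zero at the start; "ft_torque": the same for the moment, N m; "grip_width": finger opening in m.
Only numpy, scipy, OpenCV 4.12 (cv2) and the standard library are available. Lean on these libraries where they do the work, as an engineer would, in place of code of your own. Each camera call takes 0.05 s, during which the arm holds its last target.

## Working session

There is one attempt and no reset: what is moved stays moved. The work goes in short steps, Python scripts to look and compute and a tool call to move; the robot and the scene stay as the last step left them, time stands still between calls to the robot, and variables do not carry over. Pictures are saved under pics/ and viewed, and the job is handed in when it is done.

Besides the shell and the picture viewer there is one more tool, called after "Call:" by a JSON object that holds its "name" and its "arguments", one argument or row to a line. move_arm: Moves the arm, as the interface text tells. Shifts and turns lie within -1 to 1; 1 stands for 500 mm of shift or 30 degrees of turn. Its arguments: {"type":"object","properties":{"moves":{"type":"array","items":{"type":"array","items":{"type":"array","items":{"type":"number"}}}}},"required":["moves"]}

```bash
ls; mkdir -p pics; python3 - <<'E'
from workcell import *
import cv2,numpy as np
o=get_obs();print(o)
for n in("scene","top"):
    c=camera(n);np.savez(f"pics/{n}0.npz",**c)
    cv2.imwrite(f"pics/{n}0.png",c["pixels"][:,:,::-1])
    print(n,c["fx"],c["cx"],c["cy"],c["extrinsics"])
E
```

```text
pics
{'clock': 0.0, 'joint_pos': array([1.17598866e+00, 2.41386222e-01, 3.72501043e-03, 1.33524577e+00,
       1.99642067e-06, 1.57078670e+00]), 'joint_vel': array([-1.02038251e-03, -7.05056886e-04, -1.63361489e-04, -1.15398466e-03,
       -4.70210417e-05, -6.39186308e-04]), 'tau': array([ 7.20723947e-04, -3.72320473e+01,  2.52406043e+01,  1.70325249e-02,
        1.37929223e-04, -1.42405906e-06]), 'eef_pos': array([0.19207359, 0.46095665, 0.24142663]), 'tool_rot': array([ 1.96119418e-01,  9.80579451e-01, -1.03463312e-03, -2.07958688e-04]), 'ft_force': array([ 0.41482595,  1.17522728, -0.3751592 ]), 'ft_torque': array([ 0.04077168, -0.03963897,  0.0074295 ]), 'grip_width': 0.08504063879225447}
scene 613.8544671879466 311.7786164834335 238.1210018086735 [[-0.73157711  0.39485568 -0.55577327  1.30716014]
 [ 0.68163369  0.43924268 -0.58518491  0.75894567]
 [ 0.01305576 -0.80694167 -0.59048682  0.89731224]
 [ 0.          0.          0.          1.        ]]
top 596.6356382325213 326.3813836474123 237.92836612335245 [[ 0.00325146 -0.99721334  0.07453171  0.45535388]
 [-0.99998555 -0.00356147 -0.00402687  0.00751261]
 [ 0.00428109 -0.07451754 -0.99721051  1.60149352]
 [ 0.          0.          0.          1.        ]]
```

View pics/scene0.png

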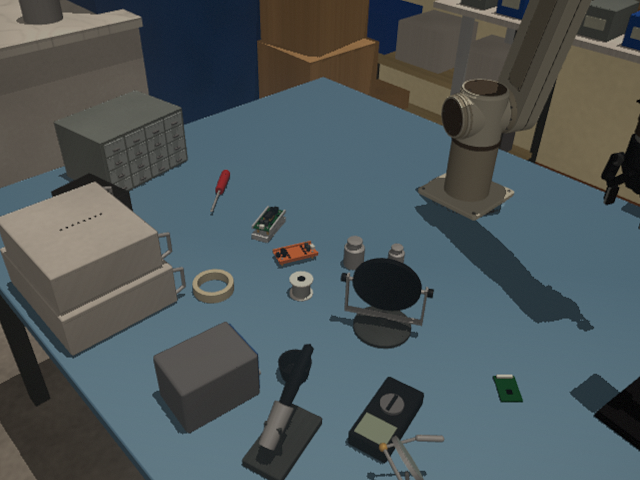

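View pics/top0.png

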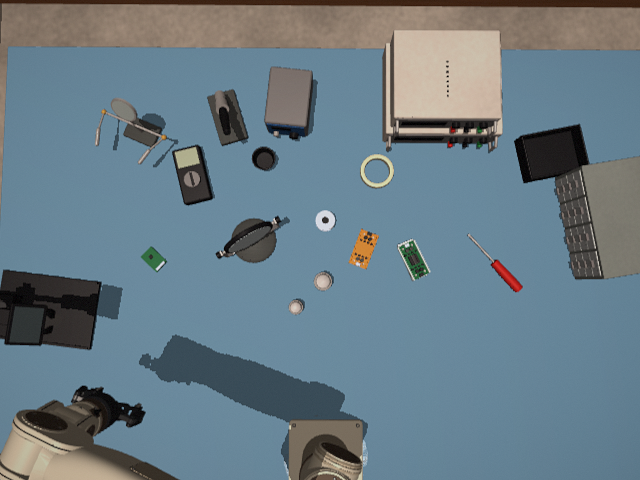

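Candidates for the board: green on block (top 413,259 / scene 268,220), the orange look-alike (top 364,248 / scene 296,253), and the small board lying flat (top 153,259 / scene 508,388). I choose the green one at (413,259), and will check it in a close crop. The mirror is at top (253,240).

```bash
cat > h.py <<'E'
import numpy as np,cv2
def pt(c,u,v,z=None):
    E=np.array(c["extrinsics"]);d=np.array([(u-c["cx"])/c["fx"],(v-c["cy"])/c["fy"],1.0])
    if z is None: return E[:3,:3]@(d*c["range_z"][int(round(v)),int(round(u))])+E[:3,3]
    w=E[:3,:3]@d; return E[:3,3]+w*(z-E[2,3])/w[2]
def cloud(c):
    v,u=np.mgrid[0:480,0:640];z=c["range_z"];E=np.array(c["extrinsics"])
    P=np.stack([(u-c["cx"])/c["fx"]*z,(v-c["cy"])/c["fy"]*z,z],-1)
    W=P@E[:3,:3].T+E[:3,3]; W[z==0]=np.nan; return W
E
python3 - <<'E'
from h import *
t=dict(np.load("pics/top0.npz"));s=dict(np.load("pics/scene0.npz"))
def crop(c,x,y,w,h,f): return cv2.resize(c["pixels"][y:y+h,x:x+w,::-1],None,fx=f,fy=f,interpolation=cv2.INTER_CUBIC)
a=crop(t,205,195,100,75,4);b=crop(t,375,225,100,75,4);c=crop(s,320,240,125,112.5.__int__(),4)[:300*2,:400*2];d=crop(s,230,190,80,60,4)
cv2.imwrite("pics/cropA.png",np.hstack([a,b]))
cv2.imwrite("pics/cropB.png",crop(s,320,240,125,112,5)); cv2.imwrite("pics/cropC.png",crop(s,235,190,100,75,6))
W=cloud(t)
for n,r in dict(mirror=(215,205,295,270),board=(392,232,436,286),wl=(310,268,336,292),ws=(286,296,306,316),spool=(313,208,338,233),orange=(345,225,382,272)).items():
    w=W[r[1]:r[3],r[0]:r[2]].reshape(-1,3); w=w[np.isfinite(w[:,2])]
    w=w[w[:,2]>0.01]; print(n,len(w),w.min(0).round(3),w.max(0).round(3),np.median(w,0).round(3))
E
```

```text
mirror 1754 [0.493 0.087 0.01 ] [0.662 0.29  0.19 ] [0.561 0.191 0.041]
board 761 [ 0.452 -0.284  0.01 ] [ 0.591 -0.174  0.057] [ 0.518 -0.227  0.037]
wl 264 [ 0.439 -0.011  0.01 ] [0.483 0.034 0.08 ] [0.459 0.01  0.068]
ws 169 [0.375 0.057 0.01 ] [0.412 0.105 0.065] [0.394 0.081 0.053]
spool 309 [ 0.593 -0.024  0.01 ] [0.655 0.029 0.052] [0.621 0.005 0.043]
orange 695 [ 0.489 -0.145  0.01 ] [ 0.609 -0.059  0.044] [ 0.547 -0.096  0.021]
```

View pics/cropA.png

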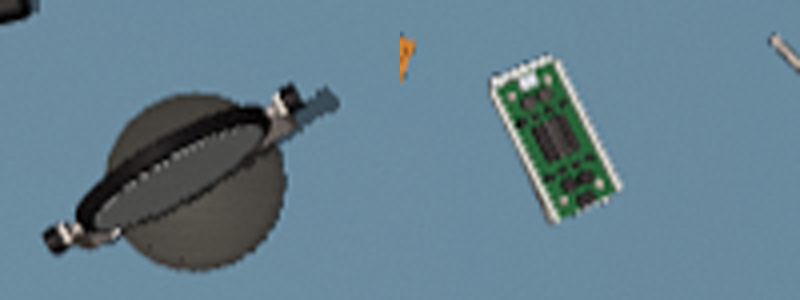

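View pics/cropB.png

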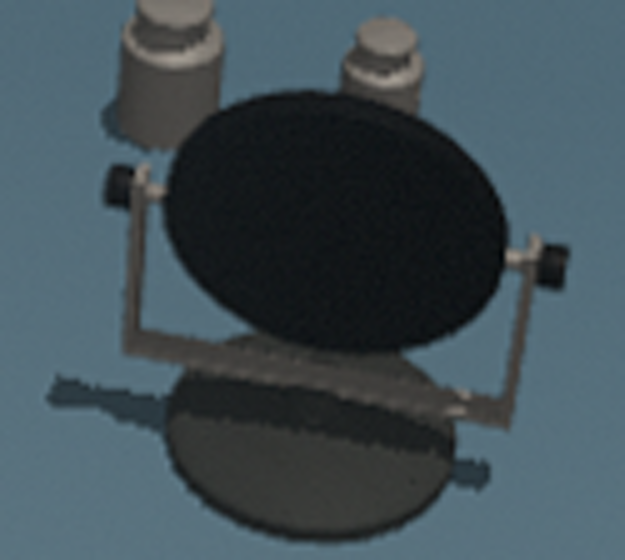

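View pics/cropC.png

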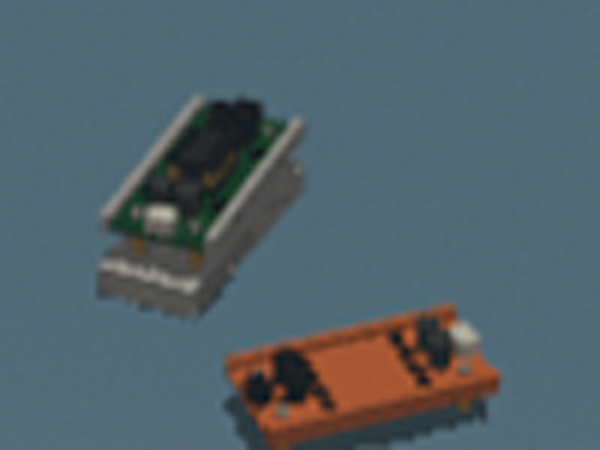

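```bash
python3 - <<'E'
from h import *
t=dict(np.load("pics/top0.npz"));s=dict(np.load("pics/scene0.npz"))
k1=pt(t,219.5,254.75,.115);k2=pt(t,277.5,219.5,.115);print(k1,k2,(k1+k2)/2,np.linalg.norm(k1-k2))
W=cloud(s)
m=np.zeros((480,640),np.uint8);cv2.ellipse(m,(387,285),(27,21),20,0,360,1,-1)
p=W[(m>0)];p=p[np.isfinite(p[:,2])];c=p.mean(0)
for _ in range(3):
    n=np.linalg.svd(p-p.mean(0),full_matrices=False)[2][2]; r=abs((p-p.mean(0))@n); p=p[r<2.5*np.median(r)+1e-4]
n*=np.sign(n[0]); print("c",p.mean(0),"back normal",n,"swivel",np.arctan2(n[1],n[0]),"tilt",-np.arcsin(n[2]))
# base
T=t["pixels"];Wt=cloud(t)
z=Wt[...,2];g=(z>.012)&(z<.024)&(abs(Wt[...,0]-.56)<.09)&(abs(Wt[...,1]-.19)<.09)
q=Wt[g][:,:2].astype(np.float32);print("base",cv2.minEnclosingCircle(q))
# board
zb=Wt[...,2];U=(slice(225,290),slice(385,440))
hsv=cv2.cvtColor(T,cv2.COLOR_RGB2HSV)
g=np.zeros((480,640),bool);g[U]=(zb[U]>.024)
q=np.argwhere(g)[:,::-1].astype(np.float32);r=cv2.minAreaRect(q);bx=cv2.boxPoints(r)
P=np.array([pt(t,u,v,.037) for u,v in bx]);print(P.round(4),P.mean(0)); 
for i in range(4):
    d=P[(i+1)%4]-P[i];print(np.linalg.norm(d),np.degrees(np.arctan2(d[1],d[0])))
# rails by brightness
g=np.zeros((480,640),np.uint8);g[U]=(T[U].min(-1)>140)
q=np.argwhere(g)[:,::-1].astype(np.float32);r=cv2.minAreaRect(q);bx=cv2.boxPoints(r)
P=np.array([pt(t,u,v,.037) for u,v in bx]);print(P.round(4),P.mean(0)); 
for i in range(2):
    d=P[(i+1)%4]-P[i];print(np.linalg.norm(d),np.degrees(np.arctan2(d[1],d[0])))
# transformer
g=np.zeros((480,640),bool);g[U]=(zb[U]>.058-.012)&(T[U].max(-1)<110)
print(pt(t,*np.argwhere(g)[:,::-1].mean(0),.049))
# block from scene/top: z .008-.02
print(T[225:290:8,385:440:8].min(-1))
E
```

```text
[0.52347999 0.26764383 0.115     ] [0.61227827 0.12402677 0.115     ] [0.56787913 0.1958353  0.115     ] 0.1688519987290996
c [0.57265135 0.20006374 0.1203447 ] back normal [ 0.84769724  0.52209201 -0.09396445] swivel 0.5520246785512539 tilt 0.09410327950085184
base ((0.5549665093421936, 0.20433467626571655), 0.09464273601770401)
[[ 0.5485 -0.1834  0.037 ]
 [ 0.5713 -0.2288  0.037 ]
 [ 0.4853 -0.2711  0.037 ]
 [ 0.4627 -0.2259  0.037 ]] [ 0.51695399 -0.22730965  0.037     ]
0.050814181512247286 -63.312012459852824
0.09588927906892503 -153.79574695816086
0.05061154817042834 116.55827631637855
0.09577320509639477 26.324971940240886
[[ 0.5544 -0.182   0.037 ]
 [ 0.5767 -0.2277  0.037 ]
 [ 0.482  -0.2727  0.037 ]
 [ 0.4599 -0.2271  0.037 ]] [ 0.51825433 -0.22738086  0.037     ]
0.0508847453413861 -64.09471510612295
0.10484760574351222 -154.60071694652487
[ 0.51537753 -0.22772545  0.049     ]
[[107 105 104 106 106 105 107]
 [106 105 105 107 106 107 106]
 [106 106 105 152 106 105 107]
 [108 105  57  34 106 105 107]
 [106 105  99  47  48 103 108]
 [106 107 107  41  37 106 106]
 [106 106 107  71  47  33 108]
 [106 106 107 106 106 105 106]
 [107 106 108 105 105 106 106]]
```

Green board on the block confirmed: centre (0.517, -0.227), long axis at 26°, measured 96×51 mm. The mirror's middle is at (0.568, 0.196), swivel about 0.55, tilt about 0.09 (knob line and back-plane fit agree). First I move above the mirror, with the jaws turned to its normal.

Call:
{"name": "move_arm", "arguments": {
  "moves": [
    [[0.065, -0.046, 0.005, 0, 0, -0.11, -1], [0.065, -0.046, 0.005, 0, 0, -0.11, -1], [0.065, -0.046, 0.005, 0, 0, -0.11, -1], [0.065, -0.046, 0.005, 0, 0, -0.11, -1], [0.065, -0.046, 0, 0, 0, -0.11, -1], [0.065, -0.046, 0, 0, 0, -0.11, -1], [0.065, -0.046, 0, 0, 0, -0.11, -1], [0.065, -0.046, 0, 0, 0, -0.11, -1]]
  ]
}}

```text
clock: 0.77
eef_pos: [0.4525, 0.2723, 0.248]
tool_rot: [0.415, 0.91, -0.003, -0.003]
ft_force: [-0.1, 0.9, -0.3]
grip_width: 0.0854
```

```bash
cat > st.py <<'E'
from workcell import *
from scipy.spatial.transform import Rotation as R
import numpy as np,sys
def st(target=None,yaw=None):
    o=get_obs();r=R.from_quat(o["tool_rot"]).as_matrix()
    print("t",round(o["clock"],2),"p",o["eef_pos"].round(4),"toolz",r[:,2].round(3),"yang",np.degrees(np.arctan2(r[1,1],r[0,1])).round(2),"F",o["ft_force"].round(1),"w",round(o["grip_width"],4),"j",o["joint_pos"].round(2))
    if target is not None: print("need units",((np.array(target)-o["eef_pos"])/.5).round(4))
if __name__=="__main__": st([float(a) for a in sys.argv[1:4]] if len(sys.argv)>3 else None)
E
python3 st.py .568 .196 .25
```

```text
t 0.77 p [0.4525 0.2723 0.248 ] toolz [-0.009 -0.002 -1.   ] yang 40.95 F [-0.1  0.9 -0.3] w 0.0854 j [0.54 0.3  0.1  1.38 0.   1.4 ]
need units [ 0.231  -0.1525  0.004 ]
```

Call:
{"name": "move_arm", "arguments": {
  "moves": [
    [[0.058, -0.038, 0, 0, 0, -0.08, -1], [0.058, -0.038, 0, 0, 0, -0.08, -1], [0.058, -0.038, 0, 0, 0, -0.08, -1], [0.05, -0.035, 0, 0, 0, -0.06, -1], [0, 0, 0, 0, 0, 0, -1]]
  ]
}}

```text
clock: 1.18
eef_pos: [0.5736, 0.1865, 0.2441]
tool_rot: [0.494, 0.87, -0.005, -0.004]
ft_force: [-0.1, 0.6, -0.5]
grip_width: 0.0855
```

```bash
python3 st.py .568 .196 .171
```

```text
t 1.18 p [0.5736 0.1865 0.2441] toolz [-0.012 -0.004 -1.   ] yang 30.83 F [-0.1  0.6 -0.5] w 0.0855 j [ 0.31  0.46  0.33  1.45 -0.    1.35]
need units [-0.0111  0.019  -0.1462]
```

Call:
{"name": "move_arm", "arguments": {
  "moves": [
    [[-0.011, 0.019, 0, 0.007, -0.02, 0.025, -1], [0, 0, -0.04, 0, 0, 0, -1], [0, 0, -0.04, 0, 0, 0, -1], [0, 0, -0.04, 0, 0, 0, -1], [0, 0, -0.02, 0, 0, 0, -1], [0, 0, 0, 0, 0, 0, -1]]
  ]
}}

```text
clock: 1.68
eef_pos: [0.5628, 0.2002, 0.1698]
tool_rot: [0.485, 0.874, 0.0, -0.002]
ft_force: [0.3, -0.2, 0.6]
grip_width: 0.0851
```

```bash
python3 st.py .568 .196 .171; python3 - <<'E'
from workcell import *
import cv2
for n,(x,y,w,h) in dict(scene=(290,200,200,150),top=(180,160,160,120)).items():
    c=camera(n);cv2.imwrite(f"pics/{n}1.png",cv2.resize(c["pixels"][y:y+h,x:x+w,::-1],None,fx=4,fy=4,interpolation=cv2.INTER_CUBIC))
E
```

```text
t 1.68 p [0.5628 0.2002 0.1698] toolz [-0.004  0.002 -1.   ] yang 31.91 F [ 0.3 -0.2  0.6] w 0.0851 j [0.34 0.47 0.15 1.25 0.   1.35]
need units [ 0.0105 -0.0084  0.0024]
```

View pics/scene1.png

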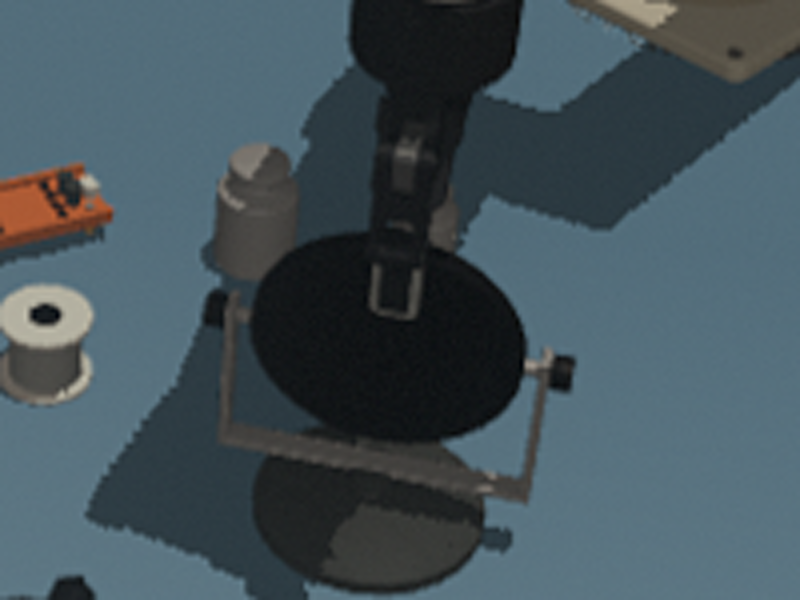

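The picture shows the jaws straddling the mirror's top edge (finger at about (397,290)). Now I nudge to the axis and close.

Call:
{"name": "move_arm", "arguments": {
  "moves": [
    [[0.01, -0.008, 0, 0, 0, 0, -1], [0, 0, 0, 0, 0, 0, -0.5], [0, 0, 0, 0, 0, 0, 0.3], [0, 0, 0, 0, 0, 0, 1], [0, 0, 0, 0, 0, 0, 1], [0, 0, 0, 0, 0, 0, 1], [0, 0, 0, 0, 0, 0, 1], [0, 0, 0, 0, 0, 0, 1]]
  ]
}}

```text
clock: 2.45
eef_pos: [0.5702, 0.1981, 0.1785]
tool_rot: [0.484, 0.875, 0.004, 0.002]
ft_force: [-3.7, -1.2, 1.8]
grip_width: 0.0102
```

```bash
python3 st.py .568 .196 .171
```

```text
t 2.45 p [0.5702 0.1981 0.1785] toolz [ 0.007  0.006 -1.   ] yang 32.05 F [-3.7 -1.2  1.8] w 0.0102 j [0.33 0.47 0.17 1.26 0.   1.34]
need units [-0.0045 -0.0042 -0.0149]
```

Call:
{"name": "move_arm", "arguments": {
  "moves": [
    [[0, 0, 0, 0, 0, -0.15, 1], [0, 0, 0, 0, 0, -0.15, 1], [0, 0, 0, 0, 0, -0.15, 1], [0, 0, 0, 0, 0, -0.15, 1], [0, 0, 0, 0, 0, 0, 1]]
  ]
}}

```text
clock: 2.87
eef_pos: [0.5701, 0.1965, 0.1786]
tool_rot: [0.621, 0.784, 0.003, 0.003]
ft_force: [-0.5, 0.0, 1.4]
grip_width: 0.0104
```

```bash
python3 st.py .568 .196 .178
```

```text
t 2.87 p [0.5701 0.1965 0.1786] toolz [ 0.008  0.001 -1.   ] yang 13.22 F [-0.5  0.   1.4] w 0.0104 j [ 0.33  0.47  0.17  1.26 -0.    1.67]
need units [-0.0041 -0.0009 -0.0011]
```

Call:
{"name": "move_arm", "arguments": {
  "moves": [
    [[0, 0, 0, 0, 0, -0.15, 1], [0, 0, 0, 0, 0, -0.15, 1], [0, 0, 0, 0, 0, -0.12, 1], [0, 0, 0, 0, 0, 0, 1]]
  ]
}}

```text
clock: 3.2
eef_pos: [0.5702, 0.1956, 0.1786]
tool_rot: [0.704, 0.71, 0.002, 0.004]
ft_force: [0.4, 0.2, 1.3]
grip_width: 0.0105
```

```bash
python3 st.py .568 .196 .178
```

```text
t 3.2 p [0.5702 0.1956 0.1786] toolz [ 0.008 -0.002 -1.   ] yang 0.51 F [0.4 0.2 1.3] w 0.0105 j [ 0.33  0.47  0.17  1.26 -0.    1.89]
need units [-0.0044  0.0008 -0.0011]
```

Call:
{"name": "move_arm", "arguments": {
  "moves": [
    [[0, 0, 0, 0, 0, 0, 0.3], [0, 0, 0, 0, 0, 0, -1], [0, 0, 0, 0, 0, 0, -1], [0, 0, 0, 0, 0, 0, -1], [0, 0, 0, 0, 0, 0, -1], [0, 0, -0.03, 0, 0.01, 0, -1], [0, 0, -0.03, 0, 0.01, 0, -1], [0, 0, 0, 0, 0, 0, -1]]
  ]
}}

```text
clock: 3.87
eef_pos: [0.5717, 0.1964, 0.1488]
tool_rot: [0.7, 0.714, 0.0, 0.001]
ft_force: [-0.8, 0.4, -1.0]
grip_width: 0.0855
```

```bash
python3 st.py .637 .196 .148; python3 - <<'E'
from workcell import *
import cv2
from h import *
c=camera("scene");np.savez("pics/scene2.npz",**c)
x,y,w,h=290,200,200,150
cv2.imwrite(f"pics/scene2.png",cv2.resize(c["pixels"][y:y+h,x:x+w,::-1],None,fx=4,fy=4,interpolation=cv2.INTER_CUBIC))
E
```

```text
t 3.87 p [0.5717 0.1964 0.1488] toolz [ 0.001 -0.    -1.   ] yang 1.12 F [-0.8  0.4 -1. ] w 0.0855 j [ 0.33  0.5   0.13  1.21 -0.    1.88]
need units [ 0.1306 -0.0009 -0.0017]
```

View pics/scene2.png

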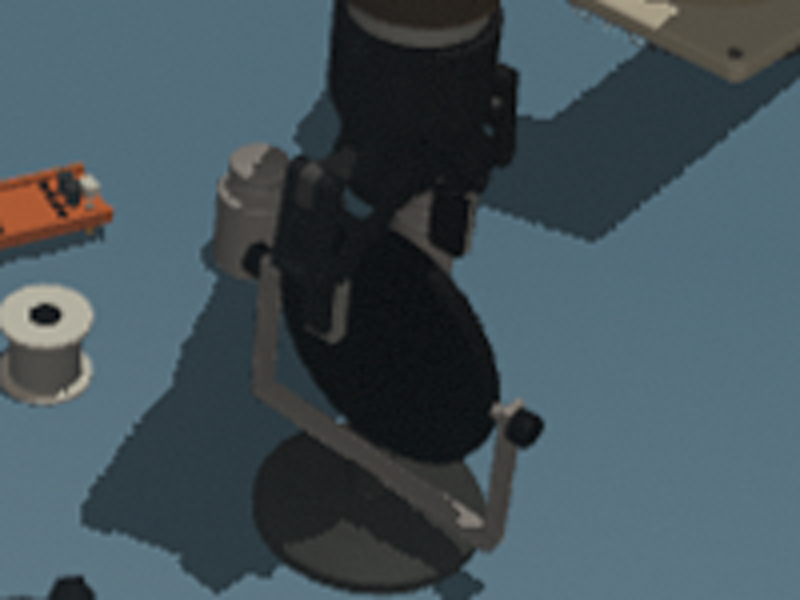

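The mirror has turned: its disc and fork now look edge-on to the front. Measuring the swivel from the visible back (scene crop (430,330)).

```bash
cat > fit.py <<'E'
from h import *
def fit(c,cx,cy,ax,ay,ang=0):
    W=cloud(c);m=np.zeros((480,640),np.uint8);cv2.ellipse(m,(cx,cy),(ax,ay),ang,0,360,1,-1)
    p=W[m>0];p=p[np.isfinite(p[:,2])]
    for _ in range(6):
        q=np.median(p,0);n=np.linalg.svd(p-p.mean(0),full_matrices=False)[2][2];r=abs((p-p.mean(0))@n);p=p[r<2.5*np.median(r)+1e-4]
    n=n*np.sign(n[0]);print(len(p),"c",p.mean(0).round(4),"n",n.round(3),"swivel",np.arctan2(n[1],n[0]).round(3),"tilt",(-np.arcsin(n[2])).round(3),"rms",np.std((p-p.mean(0))@n).round(4))
E
python3 - <<'E'
from fit import *
c=dict(np.load("pics/scene2.npz"))
fit(c,290+100,200+88,7,13,-25); fit(c,290+105,200+90,6,10,-25)
E
```

```text
278 c [0.5746 0.2091 0.12  ] n [ 0.996  0.006 -0.084] swivel 0.006 tilt 0.084 rms 0.0011
168 c [0.5748 0.2218 0.1233] n [ 0.996 -0.008 -0.088] swivel -0.008 tilt 0.088 rms 0.0009
```

Call:
{"name": "move_arm", "arguments": {
  "moves": [
    [[0.03, 0, 0, 0, 0, -0.02, -1], [0.03, 0, 0, 0, 0, -0.02, -1], [0.02, 0, 0, 0, 0, 0, -1], [0.02, 0, 0, 0, 0, 0, -1], [0, 0, 0, 0, 0, 0, -1]]
  ]
}}

```text
clock: 4.33
eef_pos: [0.6212, 0.197, 0.1528]
tool_rot: [0.707, 0.707, -0.0, -0.001]
ft_force: [0.5, -0.6, -0.0]
grip_width: 0.0854
```

```bash
python3 st.py .637 .196 .148
```

```text
t 4.33 p [0.6212 0.197  0.1528] toolz [-0.001  0.    -1.   ] yang 0.03 F [ 0.5 -0.6 -0. ] w 0.0854 j [0.31 0.59 0.3  1.28 0.   1.88]
need units [ 0.0316 -0.002  -0.0096]
```

Call:
{"name": "move_arm", "arguments": {
  "moves": [
    [[0.015, 0, -0.006, 0, 0, 0, -1], [0.01, 0, -0.004, 0, 0, 0, -1], [0, 0, 0, 0, 0, 0, -1]]
  ]
}}

```text
clock: 4.58
eef_pos: [0.6332, 0.1972, 0.1485]
tool_rot: [0.707, 0.708, -0.001, -0.001]
ft_force: [-1.0, -0.1, 0.8]
grip_width: 0.0855
```

```bash
python3 st.py .637 .196 .148; python3 - <<'E'
from workcell import *
from fit import *
c=camera("scene");np.savez("pics/scene3.npz",**c)
x,y,w,h=290,200,200,150
cv2.imwrite(f"pics/scene3.png",cv2.resize(c["pixels"][y:y+h,x:x+w,::-1],None,fx=4,fy=4,interpolation=cv2.INTER_CUBIC))
E
```

```text
t 4.58 p [0.6332 0.1972 0.1485] toolz [-0.003  0.001 -1.   ] yang 0.08 F [-1.  -0.1  0.8] w 0.0855 j [0.3  0.62 0.34 1.29 0.   1.87]
need units [ 0.0076 -0.0025 -0.0011]
```

View pics/scene3.png

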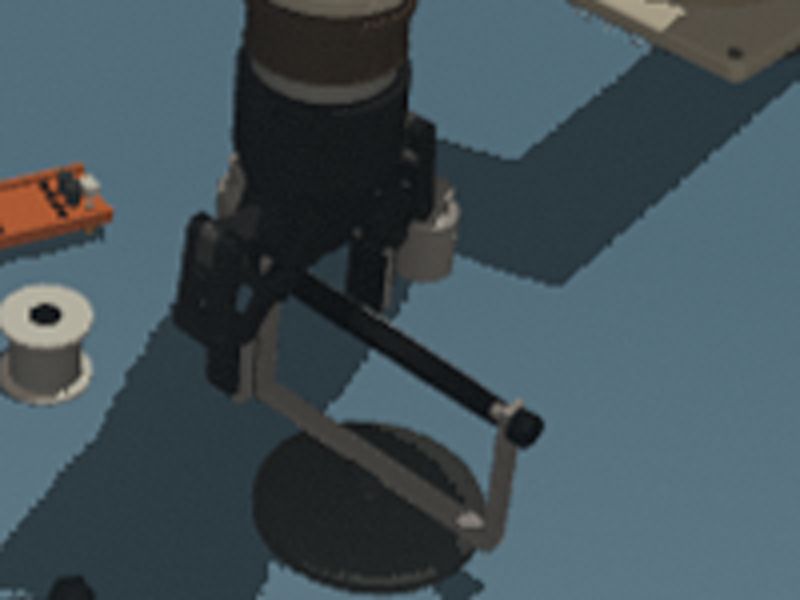

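Edge-on in the scene view, which by the viewing ray means a tilt of about 0.76. I back off, lift, and measure from both views.

Call:
{"name": "move_arm", "arguments": {
  "moves": [
    [[-0.04, 0, 0, 0, 0, 0, -1], [-0.01, 0, 0.03, 0, 0, 0, -1], [0, 0, 0.07, 0, 0, 0, -1], [0, 0, 0.08, 0, 0, 0, -1], [0, -0.07, 0.03, 0, 0, -0.15, -1], [0, -0.08, 0, 0, 0, -0.2, -1], [0, -0.08, 0, 0, 0, -0.2, -1], [0, -0.08, 0, 0, 0, -0.2, -1]]
  ]
}}

```text
clock: 5.3
eef_pos: [0.6088, 0.0464, 0.2678]
tool_rot: [0.831, 0.557, 0.007, 0.003]
ft_force: [0.6, -0.4, -0.4]
grip_width: 0.0852
```

```bash
python3 st.py .517 -.2273 .2; python3 - <<'E'
from workcell import *
from fit import *
c=camera("scene");np.savez("pics/scene4.npz",**c);t=camera("top");np.savez("pics/top4.npz",**t)
x,y,w,h=310,230,140,105
a=cv2.resize(c["pixels"][y:y+h,x:x+w,::-1],(400,300),interpolation=cv2.INTER_CUBIC)
x,y,w,h=195,180,120,90
b=cv2.resize(t["pixels"][y:y+h,x:x+w,::-1],(400,300),interpolation=cv2.INTER_CUBIC)
cv2.imwrite("pics/both4.png",np.hstack([a,b]))
W=cloud(t)
g=W[205:270,210:300].reshape(-1,3);g=g[np.isfinite(g[:,2])&(g[:,2]>.05)];print(len(g),g.min(0),g.max(0))
fit(t,253,240,14,8)
E
```

```text
t 5.3 p [0.6088 0.0464 0.2678] toolz [ 0.015  0.003 -1.   ] yang -22.32 F [ 0.6 -0.4 -0.4] w 0.0852 j [0.07 0.45 0.37 1.47 0.   2.04]
need units [-0.1835 -0.5473 -0.1355]
3346 [0.47518088 0.04441264 0.05303483] [0.61572828 0.28717205 0.71630394]
322 c [0.5605 0.1841 0.1174] n [ 0.759 -0.001 -0.651] swivel -0.002 tilt 0.709 rms 0.0016
```

View pics/both4.png

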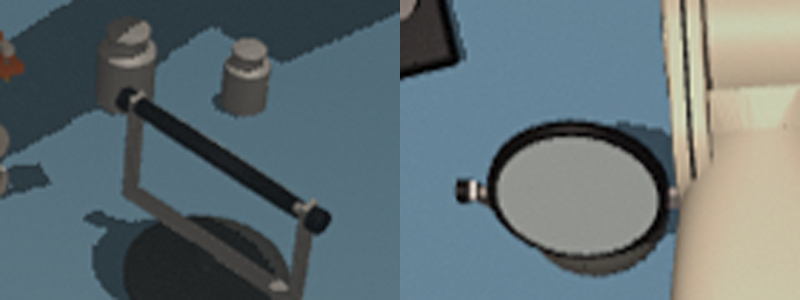

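Call:
{"name": "move_arm", "arguments": {
  "moves": [
    [[-0.022, -0.07, 0, 0, 0.01, -0.18, -1], [-0.022, -0.07, 0, 0, 0.01, -0.18, -1], [-0.022, -0.07, 0, 0, 0.01, -0.18, -1], [-0.022, -0.07, 0, 0, 0, -0.18, -1], [-0.022, -0.07, 0, 0, 0, -0.18, -1], [-0.022, -0.07, 0, 0, 0, -0.18, -1], [-0.022, -0.06, 0, 0, 0, -0.15, -1], [0, 0, 0, 0, 0, 0, -1]]
  ]
}}

```text
clock: 6.07
eef_pos: [0.535, -0.2065, 0.2833]
tool_rot: [0.968, 0.252, 0.01, 0.01]
ft_force: [0.2, -0.1, -0.2]
grip_width: 0.0857
```

```bash
python3 st.py .517 -.2273 .2; python3 - <<'E'
from workcell import *
from fit import *
t=camera("top");np.savez("pics/top5.npz",**t);c=camera("scene")
x,y,w,h=195,180,280,140
cv2.imwrite("pics/top5.png",cv2.resize(t["pixels"][y:y+h,x:x+w,::-1],(800,400),interpolation=cv2.INTER_CUBIC))
fit(t,253,240,14,8);fit(t,253,238,20,14)
E
```

```text
t 6.07 p [ 0.535  -0.2065  0.2833] toolz [ 0.025 -0.014 -1.   ] yang -60.79 F [ 0.2 -0.1 -0.2] w 0.0857 j [-0.37  0.36  0.27  1.46 -0.    2.27]
need units [-0.036  -0.0416 -0.1665]
310 c [0.5606 0.1849 0.1172] n [ 0.766  0.002 -0.643] swivel 0.003 tilt 0.698 rms 0.0016
793 c [0.5649 0.1837 0.1221] n [ 0.748 -0.003 -0.664] swivel -0.003 tilt 0.726 rms 0.0018
```

View pics/top5.png

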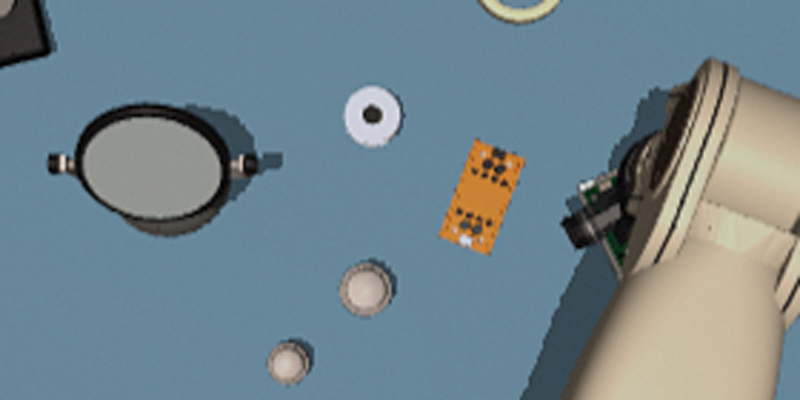

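The mirror faces the front; tilt is around 0.7–0.76 against the 0.645 limit. I'll make one more estimate from the glass ellipse ratio, to judge the margin.

```bash
python3 - <<'E'
from fit import *
t=dict(np.load("pics/top5.npz"));P=t["pixels"];print(P[238,253],P[218,253],P[262,255])
f=6;x,y=215,205;I=cv2.resize(P[y:y+70,x:x+80],None,fx=f,fy=f,interpolation=cv2.INTER_CUBIC).astype(int)
sat=I.max(-1)-I.min(-1);g=((I.min(-1)>110)&(sat<28)).astype(np.uint8)
n,l,s,_=cv2.connectedComponentsWithStats(g);k=l[int((238-y)*f),int((253-x)*f)]
cn=max(cv2.findContours((l==k).astype(np.uint8),cv2.RETR_EXTERNAL,cv2.CHAIN_APPROX_NONE)[0],key=len)
e=cv2.fitEllipse(cn);print(e)
# plane-homography check: for tilt t project contour onto mirror plane, want circle
mid=np.array([.568,.196,.115]);E=t["extrinsics"]
q=cn[:,0,:]/f+[x,y]-0.5+0.5/f
best=[]
for tt in np.arange(.6,.96,.01):
    n=np.array([np.cos(tt),0,-np.sin(tt)]);p0=mid-.006*n;up=np.array([np.sin(tt),0,np.cos(tt)])
    d=np.c_[(q[:,0]-t["cx"])/t["fx"],(q[:,1]-t["cy"])/t["fy"],np.ones(len(q))]@E[:3,:3].T
    w=E[:3,3]+d*(((p0-E[:3,3])@n)/(d@n))[:,None]
    ee=cv2.fitEllipse(np.c_[w[:,1]-.196,(w-p0)@up].astype(np.float32)*1000)
    best.append((ee[1][0]/ee[1][1],tt,ee))
b=max(best);print(b)
E
```

```text
[146 149 143] [18 17 15] [66 74 78]
((199.1211700439453, 202.11492919921875), (205.7855682373047, 287.9385986328125), 97.6406021118164)
(0.9995827374355996, np.float64(0.7400000000000001), ((1.1308082342147827, -0.20250314474105835), (118.43345642089844, 118.48289489746094), 127.90470886230469))
```

The circle fit gives a tilt of 0.74, with swivel 0 and the middle confirmed. The mirror is set, so on to the board.

Call:
{"name": "move_arm", "arguments": {
  "moves": [
    [[-0.036, -0.041, -0.03, 0.027, 0.048, -0.095, -1], [0, 0, -0.06, 0, 0, 0, -1], [0, 0, -0.06, 0, 0, 0, -1], [0, 0, -0.06, 0, 0, 0, -1], [0, 0, -0.06, 0, 0, 0, -1], [0, 0, 0, 0, 0, 0, -1]]
  ]
}}

```text
clock: 6.67
eef_pos: [0.5263, -0.2165, 0.1525]
tool_rot: [0.971, 0.24, 0.009, 0.003]
ft_force: [-0.8, -0.3, -1.0]
grip_width: 0.0854
```

```bash
python3 st.py .517 -.2273 .10
```

```text
t 6.67 p [ 0.5263 -0.2165  0.1525] toolz [ 0.019 -0.001 -1.   ] yang -62.27 F [-0.8 -0.3 -1. ] w 0.0854 j [-0.39  0.41  0.01  1.15  0.01  2.26]
need units [-0.0186 -0.0216 -0.1049]
```

Call:
{"name": "move_arm", "arguments": {
  "moves": [
    [[-0.025, -0.028, -0.02, 0, 0.045, -0.06, -1], [-0.003, -0.003, -0.03, 0, 0.01, 0, -1], [0, 0, -0.03, 0, 0, 0, -1], [0, 0, 0, 0, 0, 0, -1]]
  ]
}}

```text
clock: 7.0
eef_pos: [0.5159, -0.2296, 0.1163]
tool_rot: [0.974, 0.228, -0.004, 0.001]
ft_force: [-0.8, -0.2, 0.1]
grip_width: 0.0855
```

```bash
python3 st.py .517 -.2273 .10
```

```text
t 7.0 p [ 0.5159 -0.2296  0.1163] toolz [-0.007 -0.004 -1.   ] yang -63.63 F [-0.8 -0.2  0.1] w 0.0855 j [-0.42  0.45 -0.03  1.09 -0.01  2.27]
need units [ 0.0021  0.0047 -0.0326]
```

Call:
{"name": "move_arm", "arguments": {
  "moves": [
    [[0.002, 0.004, -0.03, 0.006, -0.012, 0, -1], [0, 0, -0.04, 0, 0, 0, -1], [0, 0, -0.04, 0, 0, 0, -1], [0, 0, -0.02, 0, 0, 0, -1], [0, 0, 0, 0, 0, 0, -1]]
  ]
}}

```text
clock: 7.42
eef_pos: [0.525, -0.2291, 0.0603]
tool_rot: [0.973, 0.23, 0.006, 0.005]
ft_force: [-0.7, 0.5, -0.4]
grip_width: 0.0853
```

```bash
python3 st.py .517 -.2273 .024; python3 - <<'E'
from workcell import *
import cv2
for n,(x,y,w,h) in dict(scene=(210,150,120,90)).items():
    c=camera(n);cv2.imwrite(f"pics/{n}6.png",cv2.resize(c["pixels"][y:y+h,x:x+w,::-1],None,fx=6,fy=6,interpolation=cv2.INTER_CUBIC))
E
```

```text
t 7.42 p [ 0.525  -0.2291  0.0603] toolz [ 0.013 -0.008 -1.   ] yang -63.41 F [-0.7  0.5 -0.4] w 0.0853 j [-0.41  0.51 -0.1   0.95 -0.    2.27]
need units [-0.016   0.0036 -0.0727]
```

View pics/scene6.png

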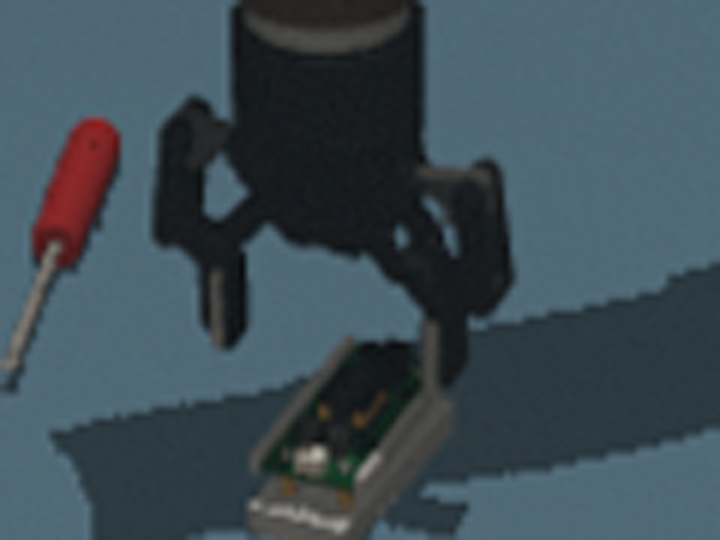

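The board (crop (350,410)) lies between the two open fingers. Correcting x and the small lean, then descending slowly.

Call:
{"name": "move_arm", "arguments": {
  "moves": [
    [[-0.016, 0.003, -0.005, 0.015, 0.025, 0, -1], [0, 0, 0, 0, 0, 0, -1], [0, 0, -0.015, 0, 0, 0, -1], [0, 0, -0.015, 0, 0, 0, -1], [0, 0, 0, 0, 0, 0, -1]]
  ]
}}

```text
clock: 7.88
eef_pos: [0.5208, -0.2293, 0.049]
tool_rot: [0.973, 0.23, 0.004, 0.003]
ft_force: [-0.6, -0.5, 0.6]
grip_width: 0.0853
```

```bash
python3 st.py .517 -.2273 .024
```

```text
t 7.88 p [ 0.5208 -0.2293  0.049 ] toolz [ 0.009 -0.004 -1.   ] yang -63.38 F [-0.6 -0.5  0.6] w 0.0853 j [-0.41  0.52 -0.11  0.93  0.    2.26]
need units [-0.0076  0.0041 -0.05  ]
```

Call:
{"name": "move_arm", "arguments": {
  "moves": [
    [[-0.007, 0.003, -0.02, 0.008, 0.017, 0, -1], [-0.003, 0, -0.02, 0, 0.003, 0, -1], [-0.003, 0, -0.015, 0, 0.003, 0, -1], [0, 0, 0, 0, 0, 0, -1]]
  ]
}}

```text
clock: 8.22
eef_pos: [0.5134, -0.2277, 0.0186]
tool_rot: [0.973, 0.23, -0.002, -0.001]
ft_force: [-0.1, 0.0, 0.5]
grip_width: 0.0856
```

```bash
python3 st.py .517 -.2273 .024
```

```text
t 8.22 p [ 0.5134 -0.2277  0.0186] toolz [-0.004  0.001 -1.   ] yang -63.39 F [-0.1  0.   0.5] w 0.0856 j [-0.42  0.56 -0.15  0.87 -0.    2.26]
need units [0.0072 0.0007 0.0109]
```

Call:
{"name": "move_arm", "arguments": {
  "moves": [
    [[0.0075, 0.001, 0.01, 0, -0.008, 0, -1], [0, 0, 0, 0, 0, 0, -1], [0, 0, 0, 0, 0, 0, -1]]
  ]
}}

```text
clock: 8.47
eef_pos: [0.5163, -0.2267, 0.0223]
tool_rot: [0.973, 0.23, -0.001, -0.002]
ft_force: [0.3, 0.7, -0.5]
grip_width: 0.0854
```

```bash
python3 st.py .517 -.2273 .024
```

```text
t 8.47 p [ 0.5163 -0.2267  0.0223] toolz [-0.003  0.002 -1.   ] yang -63.4 F [ 0.3  0.7 -0.5] w 0.0854 j [-0.41  0.55 -0.14  0.88  0.    2.26]
need units [ 0.0015 -0.0013  0.0035]
```

Call:
{"name": "move_arm", "arguments": {
  "moves": [
    [[0, 0, 0, 0, 0, 0, -0.6], [0, 0, 0, 0, 0, 0, -0.4], [0, 0, 0, 0, 0, 0, -0.3], [0, 0, 0, 0, 0, 0, -0.25], [0, 0, 0, 0, 0, 0, -0.2], [0, 0, 0, 0, 0, 0, -0.15], [0, 0, 0, 0, 0, 0, 0], [0, 0, 0, 0, 0, 0, 1]]
  ]
}}

```text
clock: 9.13
eef_pos: [0.518, -0.2273, 0.0245]
tool_rot: [0.973, 0.23, 0.001, -0.0]
ft_force: [-0.6, 0.5, -0.2]
grip_width: 0.0486
```

```bash
python3 st.py .517 -.2273 .024
```

```text
t 9.13 p [ 0.518  -0.2273  0.0245] toolz [ 0.001  0.001 -1.   ] yang -63.38 F [-0.6  0.5 -0.2] w 0.0486 j [-0.41  0.55 -0.14  0.88  0.    2.26]
need units [-0.002   0.0001 -0.0009]
```

Gripped at 48.6 mm (board 50 mm). I let the grip settle, lift a little and look.

Call:
{"name": "move_arm", "arguments": {
  "moves": [
    [[0, 0, 0, 0, 0, 0, 1], [0, 0, 0, 0, 0, 0, 1], [0, 0, 0.005, 0, 0, 0, 1], [0, 0, 0.01, 0, 0, 0, 1], [0, 0, 0.015, 0, 0, 0, 1], [0, 0, 0.015, 0, 0, 0, 1], [0, 0, 0.01, 0, 0, 0, 1], [0, 0, 0, 0, 0, 0, 1]]
  ]
}}

```text
clock: 9.8
eef_pos: [0.5171, -0.2269, 0.0539]
tool_rot: [0.973, 0.23, -0.0, -0.001]
ft_force: [0.5, -0.1, -0.1]
grip_width: 0.0488
```

```bash
python3 st.py; python3 - <<'E'
from workcell import *
import cv2
for n,(x,y,w,h) in dict(scene=(210,150,120,90)).items():
    c=camera(n);cv2.imwrite(f"pics/{n}7.png",cv2.resize(c["pixels"][y:y+h,x:x+w,::-1],None,fx=6,fy=6,interpolation=cv2.INTER_CUBIC))
E
```

```text
t 9.8 p [ 0.5171 -0.2269  0.0539] toolz [-0.001  0.002 -1.   ] yang -63.38 F [ 0.5 -0.1 -0.1] w 0.0488 j [-0.41  0.52 -0.11  0.95  0.    2.26]
```

View pics/scene7.png

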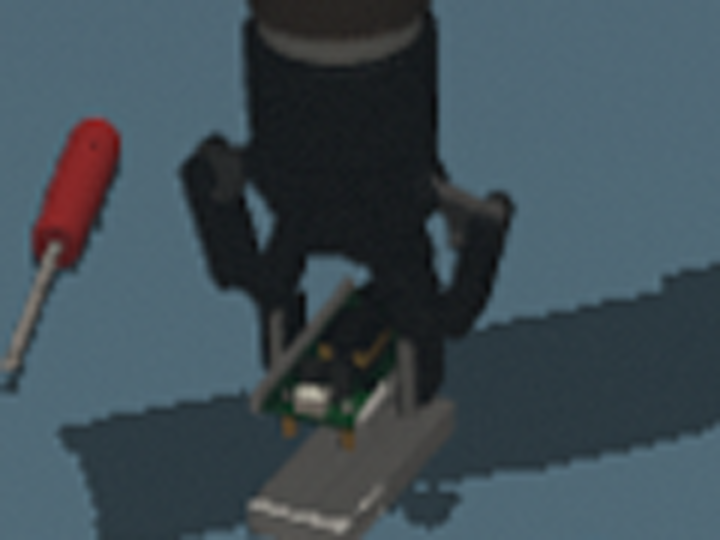

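Board is off the block, level (rail slope unchanged), transformer in place. Lifting on.

Call:
{"name": "move_arm", "arguments": {
  "moves": [
    [[0, 0, 0.01, 0, 0, 0, 1], [0, 0, 0.02, 0, 0, 0, 1], [0, 0, 0.03, 0, 0, 0, 1], [0, 0, 0.035, 0, 0, 0, 1], [0, 0, 0.035, 0, 0, 0, 1], [0, 0, 0.03, 0, 0, 0, 1], [0, 0, 0.02, 0, 0, 0, 1], [0, 0, 0.01, 0, 0, 0, 1]]
  ]
}}

```text
clock: 10.52
eef_pos: [0.5143, -0.2257, 0.1545]
tool_rot: [0.973, 0.23, -0.002, -0.002]
ft_force: [0.4, -1.1, -0.9]
grip_width: 0.0491
```

Call:
{"name": "move_arm", "arguments": {
  "moves": [
    [[0, 0, 0.01, 0, 0, 0, 1], [0, 0, 0.02, 0, 0, 0, 1], [0, 0, 0.03, 0, 0, 0, 1], [0, 0, 0.03, 0, 0, 0, 1], [0, 0, 0.03, 0, 0, 0, 1], [0, 0, 0.02, 0, 0, 0, 1], [0, 0, 0.01, 0, 0, 0, 1], [0, 0, 0, 0, 0, 0, 1]]
  ]
}}

```text
clock: 11.18
eef_pos: [0.5125, -0.2249, 0.2352]
tool_rot: [0.973, 0.23, -0.004, -0.003]
ft_force: [-0.1, 0.9, -0.5]
grip_width: 0.0487
```

```bash
python3 st.py .568 .196 .245
```

```text
t 11.18 p [ 0.5125 -0.2249  0.2352] toolz [-0.009  0.005 -1.   ] yang -63.39 F [-0.1  0.9 -0.5] w 0.0487 j [-0.41  0.37  0.17  1.38  0.    2.26]
need units [0.1109 0.8418 0.0196]
```

Call:
{"name": "move_arm", "arguments": {
  "moves": [
    [[0.002, 0.01, 0.006, -0.005, -0.01, 0.02, 1], [0.004, 0.02, 0.006, -0.005, -0.007, 0.05, 1], [0.005, 0.03, 0.006, 0, 0, 0.05, 1], [0.005, 0.035, 0.002, 0, 0, 0.05, 1], [0.005, 0.04, 0, 0, 0, 0.05, 1], [0.005, 0.04, 0, 0, 0, 0.05, 1], [0.005, 0.04, 0, 0, 0, 0.05, 1], [0.005, 0.04, 0, 0, 0, 0.05, 1]]
  ]
}}

```text
clock: 11.85
eef_pos: [0.5275, -0.0905, 0.241]
tool_rot: [0.944, 0.329, -0.003, -0.002]
ft_force: [0.1, 0.2, -0.9]
grip_width: 0.0486
```

```bash
python3 st.py .568 .196 .245
```

```text
t 11.85 p [ 0.5275 -0.0905  0.241 ] toolz [-0.008  0.002 -1.   ] yang -51.62 F [ 0.1  0.2 -0.9] w 0.0486 j [-0.17  0.32  0.11  1.37  0.    2.3 ]
need units [0.0809 0.573  0.0081]
```

Call:
{"name": "move_arm", "arguments": {
  "moves": [
    [[0.005, 0.04, 0, 0, -0.01, 0.05, 1], [0.005, 0.04, 0, 0, 0, 0.05, 1], [0.005, 0.04, 0, 0, 0, 0.05, 1], [0.005, 0.04, 0, 0, 0, 0.05, 1], [0.005, 0.04, 0, 0, 0, 0.05, 1], [0.005, 0.04, 0, 0, 0, 0.05, 1], [0.005, 0.04, 0, 0, 0, 0.05, 1], [0.005, 0.04, 0, 0, 0, 0.05, 1]]
  ]
}}

```text
clock: 12.52
eef_pos: [0.5416, 0.0856, 0.2356]
tool_rot: [0.899, 0.438, -0.006, -0.004]
ft_force: [-0.5, 0.7, -1.9]
grip_width: 0.0491
```

```bash
python3 st.py .568 .196 .245
```

```text
t 12.52 p [0.5416 0.0856 0.2356] toolz [-0.014  0.002 -1.   ] yang -38.07 F [-0.5  0.7 -1.9] w 0.0491 j [0.15 0.35 0.14 1.37 0.   2.39]
need units [0.0528 0.2208 0.0187]
```

Call:
{"name": "move_arm", "arguments": {
  "moves": [
    [[0.006, 0.036, 0.003, 0, -0.01, 0.05, 1], [0.007, 0.034, 0.003, 0, -0.01, 0.05, 1], [0.008, 0.03, 0.003, 0, -0.01, 0.03, 1], [0.008, 0.026, 0, 0, 0, 0, 1], [0.008, 0.022, 0, 0, 0, 0, 1], [0.007, 0.018, 0, 0, 0, 0, 1], [0.005, 0.012, 0, 0, 0, 0, 1], [0.002, 0.006, 0, 0, 0, 0, 1]]
  ]
}}

```text
clock: 13.18
eef_pos: [0.5626, 0.1917, 0.2353]
tool_rot: [0.879, 0.477, -0.003, -0.002]
ft_force: [0.7, -0.1, -0.9]
grip_width: 0.0487
```

```bash
python3 st.py .568 .196 .225
```

```text
t 13.18 p [0.5626 0.1917 0.2353] toolz [-0.008  0.001 -1.   ] yang -33.05 F [ 0.7 -0.1 -0.9] w 0.0487 j [0.33 0.44 0.27 1.41 0.   2.47]
need units [ 0.0108  0.0086 -0.0206]
```

Call:
{"name": "move_arm", "arguments": {
  "moves": [
    [[0.004, 0.003, -0.006, 0, -0.008, 0, 1], [0.004, 0.003, -0.006, 0, -0.007, 0, 1], [0.003, 0.002, -0.006, 0, 0, 0, 1], [0, 0, 0, 0, 0, 0, 1], [0, 0, 0, 0, 0, 0, 1]]
  ]
}}

```text
clock: 13.6
eef_pos: [0.5689, 0.1945, 0.2243]
tool_rot: [0.88, 0.476, -0.001, -0.0]
ft_force: [0.3, 0.2, -1.1]
grip_width: 0.0484
```

```bash
python3 st.py .568 .196 .225; python3 - <<'E'
from workcell import *
from fit import *
c=camera("scene");t=camera("top");np.savez("pics/s8.npz",**c);np.savez("pics/t8.npz",**t)
x,y,w,h=310,180,160,150
a=cv2.resize(c["pixels"][y:y+h,x:x+w,::-1],(480,450),interpolation=cv2.INTER_CUBIC)
b=cv2.resize(t["pixels"][180:330,180:286,::-1],(318,450),interpolation=cv2.INTER_CUBIC)
cv2.imwrite("pics/both8.png",np.hstack([a,b]))
cv2.imwrite("pics/scene8.png",c["pixels"][:,:,::-1])
E
```

```text
t 13.6 p [0.5689 0.1945 0.2243] toolz [-0.001 -0.    -1.   ] yang -33.19 F [ 0.3  0.2 -1.1] w 0.0484 j [0.33 0.45 0.26 1.38 0.   2.48]
need units [-0.0018  0.003   0.0014]
```

View pics/both8.png

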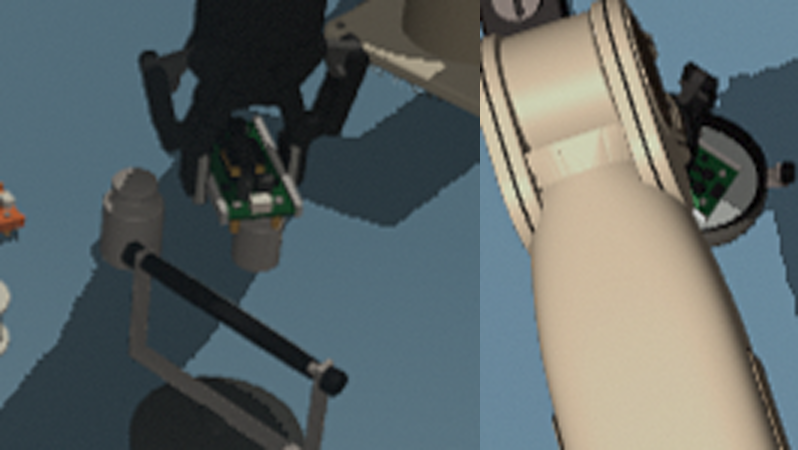

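View pics/scene8.png

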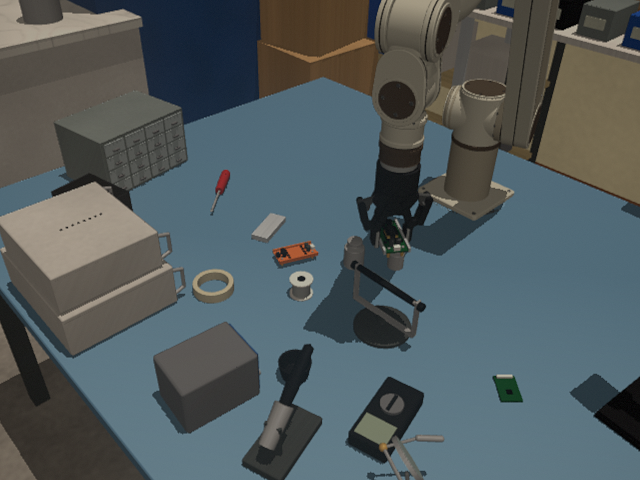

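The pictures show the board between the fingers above the still edge-on mirror (scene (395,237)), transformer still on it, other things in place. One numeric check of height and levelness, after a settle.

Call:
{"name": "move_arm", "arguments": {
  "moves": [
    [[0, 0, 0, 0, 0, 0, 1], [0, 0, 0, 0, 0, 0, 1], [0, 0, 0, 0, 0, 0, 1]]
  ]
}}

```text
clock: 13.95
eef_pos: [0.5689, 0.1937, 0.2251]
tool_rot: [0.88, 0.475, -0.0, -0.0]
ft_force: [-0.3, 0.9, -1.4]
grip_width: 0.0486
```

```bash
python3 st.py .568 .196 .225; python3 - <<'E'
from workcell import *
from fit import *
c=camera("scene");W=cloud(c);T=c["pixels"].astype(int)
m=np.zeros((480,640),bool);m[215:258,370:415]=True
g=m&(T[...,1]>T[...,0]+15)&(T[...,1]>T[...,2]+8)
p=W[g];p=p[np.isfinite(p[:,2])&(p[:,2]>.15)]
print(len(p),p.mean(0).round(3),p.min(0).round(3),p.max(0).round(3))
n=np.linalg.svd(p-p.mean(0),full_matrices=False)[2][2];print("green normal",n.round(3))
# rails: bright
r=m&(T.min(-1)>95);q=W[r];q=q[np.isfinite(q[:,2])&(q[:,2]>.15)&(q[:,2]<.3)];print("bright",len(q),q.min(0).round(3),q.max(0).round(3))
print(get_obs()["joint_vel"].round(4))
E
```

```text
t 13.95 p [0.5689 0.1937 0.2251] toolz [-0.001 -0.    -1.   ] yang -33.25 F [-0.3  0.9 -1.4] w 0.0486 j [ 0.33  0.45  0.26  1.38 -0.    2.48]
need units [-0.0019  0.0045 -0.0001]
160 [0.578 0.209 0.233] [0.526 0.159 0.229] [0.612 0.24  0.247]
green normal [-0.006 -0.002 -1.   ]
bright 84 [0.522 0.163 0.225] [0.614 0.241 0.242]
[ 0.0027  0.0002  0.0005  0.0002 -0.0002  0.0007]
```

```bash
python3 -c "
from workcell import *
print(job_done())"
```

```text
the job is handed in; nothing more can be done
None
```

The job is handed in: the mirror is set and the arm is holding the board above it, with about 14 s used on the robot's clock. `job_done()` gave no verdict.

**Mirror:** I pinched its top edge and turned it to face the front edge, then pushed its upper part back with the open front finger. After that the swivel measured about 0.00 rad. The tilt estimates disagreed: plane fits gave 0.70–0.73 rad, the glass circle fit 0.74 and the edge-on sight line 0.76. All are inside the 0.645–0.925 window but below the ideal 0.785. I left it there; with the board overhead the mirror still looked edge-on in the scene view, and I did not measure it again.

**Board:** I gripped it across its rails (opening about 48.6 mm), lifted it level and carried it over the mirror. The last checks showed:
- **Position:** the tool was within 3 mm of the mirror's middle seen from above.
- **Height:** the laminate was at about 0.233 m, so the feet are about 215 mm over the bench, well clear of the mirror.
- **Level and still:** the board plane's normal was within 0.01 rad of vertical, and the joint speeds were near zero.
- **Transformer:** it looked still in place in the pictures; I did not measure its offset.
- **Other things on the bench:** they looked unmoved in the scene view.

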